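# Trip the safety switch, clear the rolling mill's feed plate, switch back on

### The arm

A 6-joint arm with a two-finger parallel gripper is mounted at the origin on the work surface. World frame = base frame: x ahead of the robot, y to its left, z up, the work surface at z = 0. Lengths are in mm, angles in degrees, forces in N, time in s.
With the tool pointing down it reaches from about 350 to 850 mm from the base axis. Payload 8.1 kg.
Tool frame: the origin (TCP) lies midway between the tips of the shut fingers; the grasp point (between the pads) lies 19 mm behind it (r.grasp_offset is the distance from the TCP to the grasp point, in mm); z points along the fingers, x is the direction in which the jaws open and shut, and the axes are right-handed (so a half turn about z gives the same grasp; the last joint's range is limited). The gripper opens to 85 mm and grips with 20 to 120 N. Pads are 22 mm wide; open, the fingers measure 114 mm over their backs; the gripper's body (76 mm by 85 mm) begins 54 mm behind the grasp point. The pads swing forward as they close: fully open they stand 13 mm farther back than shut.
Start: joints at [59.278, 7.471, 85.268, -0, 87.261, -4.893], TCP at [261.392, 540.074, 205.492] pointing down, gripper open.
Joint ranges: [-169.43, 169.43], [-51.17, 129.36], [1.28, 143.12], [-76.62, 256.62], [0, 156.53], [-152.29, 152.29]. Speed limits (degrees/s): [136.94, 136.94, 159.86, 180, 180, 180].

### API

Orientations are given as [roll, pitch, yaw] about the fixed x, y, z axes, in that order (R = Rz(yaw) Ry(pitch) Rx(roll)).
In Python, from bench import r, optics, hand_in gives the robot as it stands.
- The arm moves only by the shell command python3 -m pendant 'ROWS' [FORCE]. ROWS is JSON, a list of rows, each a list of 5 numbers: the opening, from 0 (shut) to 1 (fully open), then the shift along the tool's x, y, z in mm, then the turn about the tool's z in degrees. A call has 1 to 10 rows; each row shifts and turns the commanded pose from where the row before left it, along the tool's axes as they then stand; what a row does not reach is not made up. A row lasts 1/10 s, in which the tool goes at most 50 mm and 8.59 degrees, less where a joint would pass 70% of its speed; a pose out of reach is approached as far as the arm can. A call with a gripper value outside its range is refused whole. The fingers move at their own pace and stop on an object; FORCE is the grip in N (left out, the last holds). Time passes only in rows, so rows that do not move let the fingers close. It gives the time, the measured TCP pose, the force and the opening at its end, in the units of the state.
- r.sense(): the state, without advancing time (a new reading comes with each control period).
- optics.snapshot(name): name is "scene" or "top" or "wrist"; returns (picture, depth): 384x512x3 uint8, blue, green, red; 384x512 float32, mm along the optical axis (not along the pixel's ray), 0 where there is no reading.
- optics.camera_params(name): a dict with "camera_matrix" (3x3 intrinsics, pixels), "eye" and "orientation" of the camera in the world. Camera axes: x right, y down, z forward; pixel columns grow to the right and rows downward; lengths in mm; the calibration is good to about 2 mm. A picture is of the moment at which its call begins: read the wrist's pose just before it. camera_params takes no time and is no camera call; for the wrist camera it gives the pose at the moment of the call.
- hand_in(): hands the job in, once; it reports no verdict.
Trained networks look in the newest picture that a camera, given by its name, has taken for a name from the list of things; names that differ only in an ending like _2 or _b are one class to them, and where a whole thing is asked for, a point or a joint stands for the part that bears it (a point fixed in the world has none). Each returns a list of dicts, best first, with "score" (0 to 1); they miss things now and then, are a little off and sometimes report something else, mostly with a low value. They report only what shows in the picture. A call takes as long as a camera call. They do not tell look-alikes from the thing itself.
- optics.search_frame(camera, query): "at" ([x, y, z] in mm, in world coordinates, good to about 4 mm: the middle of the surface that is visible of it).
The state is a dict: "time": time; "joint_pos": joint angles; "qd": joint speeds; "joint_efforts": joint torques, N m; "tool_pos": TCP position; "tcp_rot": TCP orientation; "ft_force": force on the tool from outside, world axes, zero at the start; "wrist_torque": the same for the moment, N m; "finger_gap": finger opening in mm.
Only numpy, scipy, OpenCV 4.12 (cv2) and the standard library are available. Lean on these libraries where they do the work, as an engineer would, in place of code of your own. Each camera call takes 0.05 s, during which the arm holds its last target. There are 200 camera calls.

### The job

Make the rolling mill safe and clear it: hold the switch box's test button fully in until the lever has dropped, and while the lever is down sweep all five loose offcuts off the feed plate into the catch tray with the scraper block, not with the fingers. Then stand the scraper upright back on the open bench and lift the lever fully up to its stop. Do not disturb the jar, the mandrel or the hammer.

Things in the scene. Friction and masses are not known exactly. Their poses are not given: they have to be found in the camera images.
- switch_box: grey safety switch box, 240 wide (y), 200 deep (x), fixed. Origin: centre of the underside on the bench, z up. Flat panel rising 40 deg towards +x, normal (-0.643, 0, 0.766): lower edge at x -77, z 51 mm, upper edge x 77, z 179. Test button on its y = +60 mm side, lever on its y = -60 mm side; nothing tall in front (-x) of the panel
- guard (a point): middle of the guard over the test button: two round 8 mm steel bars 84 mm long along the box's y, one 12 mm to either side of this point in x, on posts at their ends. It lies 70 mm straight above the button's top, 179 mm over the bench: the button is reached only from the front, under the bars, with the tool tilted 30 to 50 deg. Axes as the box's
- button_top (a point): centre of the top of the grey round test button (34 mm diameter, stands 30 mm off the panel in a 12 mm collar); its z axis is the panel's normal. It is pressed straight in along -z, 8 mm travel, about 5 N fully in
- test_button (a joint): test button travel in m: 0 out, 0.008 fully in; springs back
- lever_hinge (a point): point on the lever's hinge axis (fixed in the switch box, axis along the box's y, 167 mm above the bench)
- lever_handle (a point): centre of the lever's crossbar: black round bar 22 mm diameter, 50 mm long along the switch box's y, 105 mm from the hinge at the end of a 10 x 14 mm steel bar. The box's guard posts start 80 mm to its +y side
- lever (a joint): lever angle in rad: 0 fully up (leaning back 0.25 rad past upright, away from the panel, resting on its stop), 0.25 upright, 1.82 level towards the front (-x of the box), 2.0 fully dropped (handle 148 mm above the bench). It falls by its own weight from either side of upright; lifting takes about 1 N at the handle
- mill: small rolling mill, fixed. Origin: underside, on the bench; x from catch tray to rolls, z up. Steel feed plate: top 60 mm above the bench, x -90 to 122 mm, between side rails (inner faces y +-65 mm, 12 mm high). Rolls (front at x 127 mm, top z 117) between cheeks (x 122 to 182, y +-68 to 96 mm, 125 mm high, screws to 150); motor to x 235. Open front edge over the catch tray
- tray_in (a point): centre of the catch tray's floor, 4 mm above the bench; inside the tray is 87 mm (mill x, from the plate's front face) by 162 mm (mill y), walls 30 mm high. Axes as the mill's
- scraper: wooden scraper block standing upright: base 24 (x) x 100 (y) x 28 mm high (dark wood), on it a handle 22 (x) x 30 (y) mm up to 100 mm height. Origin: centre of the underside. 0.2 kg or so. It starts on the bench between the switch box and the mill
- offcut1: loose metal offcut, flat strip 40 x 13 x 5 mm (x, y, z), lying on the feed plate. Origin: centre of the underside
- offcut2: loose metal offcut, flat strip 36 x 16 x 5 mm (x, y, z), lying on the feed plate. Origin: centre of the underside
- offcut3: loose metal offcut, flat strip 40 x 12 x 6 mm (x, y, z), lying on the feed plate. Origin: centre of the underside
- offcut4: loose metal offcut, flat strip 34 x 18 x 5 mm (x, y, z), lying on the feed plate. Origin: centre of the underside
- offcut5: loose metal offcut, flat strip 38 x 14 x 5 mm (x, y, z), lying on the feed plate. Origin: centre of the underside
- jar: bystander: closed jar 56 mm diameter, 75 mm high, standing on the bench. Origin: centre of the underside
- mandrel: bystander: tapered wooden mandrel standing upright, 48 mm diameter at the foot, 200 mm high. Origin: centre of the underside
- hammer: bystander: hammer 200 mm long lying on the bench in front of the switch box. Origin about its middle, handle along x
There are look-alikes about, which are no part of the job. Of the things that look like the offcut2, the smaller one is meant.

How it is judged:
By the outcome, as a careful person would: the job done as asked, in the order asked, and still so for the second after the job is handed in, with the robot touching nothing.
It also fails if it takes over 72 s, if anything falls off the work surface, if the arm or the gripper's body presses on something with over 40 N, if the wrist force passes 120 N, or if a joint passes its speed limit or range.

## Working session

There is one attempt and no reset: what is moved stays moved. The work goes in short steps, Python scripts to look and compute and a shell command to move; the robot and the scene stay as the last step left them, time stands still between calls to the robot, and variables do not carry over. Pictures are saved under pics/ and viewed, about 8 in all and at most 12, crops included, and the job is handed in when it is done.

```bash
ls; mkdir -p pics; python3 - <<'E'
from bench import r, optics
import cv2,numpy as np
s=r.sense(); print({k:np.round(v,2).tolist() for k,v in s.items()}, r.grasp_offset)
for n in ("scene","top"):
    im,d=optics.snapshot(n); cv2.imwrite(f"pics/{n}0.png",im); np.save(f"pics/{n}0.npy",d)
    c=optics.camera_params(n); print(n,{k:np.round(v,3).tolist() for k,v in c.items()})
    for q in ["switch_box","guard","button_top","lever_handle","mill","tray_in","scraper","offcut1","offcut2","offcut3","offcut4","offcut5","jar","mandrel","hammer"]:
        print(q,[(np.round(a["at"]).tolist(),round(a["score"],2)) for a in optics.search_frame(n,q)])
E
```

```text
pics
{'time': 0.0, 'joint_pos': [59.28, 7.51, 85.33, -0.0, 87.26, -4.89], 'qd': [0.02, 0.02, -0.05, 0.1, -0.01, 0.01], 'joint_efforts': [0.0, -56.94, -50.06, -0.0, 0.01, 0.0], 'tool_pos': [261.08, 539.54, 204.46], 'tcp_rot': [-179.99, 0.11, 64.17], 'ft_force': [0.54, -0.98, 0.92], 'wrist_torque': [0.02, 0.01, 0.02], 'finger_gap': 85.5} 18.700000000000003
scene {'camera_matrix': [[496.342, 0.0, 258.073], [0.0, 496.342, 185.174], [0.0, 0.0, 1.0]], 'eye': [948.207, -427.941, 1102.156], 'orientation': [-149.214, 0.261, 40.923]}
switch_box [([592.0, 176.0, 136.0], 0.56)]
guard [([597.0, 174.0, 140.0], 0.85)]
button_top [([496.0, 272.0, 113.0], 0.51)]
lever_handle [([586.0, 159.0, 274.0], 0.52)]
mill [([403.0, 241.0, 23.0], 0.69), ([641.0, -218.0, 58.0], 0.68)]
tray_in [([636.0, -219.0, 60.0], 0.69)]
scraper [([458.0, -25.0, 28.0], 0.65)]
offcut1 [([318.0, -165.0, 6.0], 0.67), ([592.0, -245.0, 64.0], 0.57), ([592.0, -188.0, 65.0], 0.45)]
offcut2 [([318.0, -165.0, 6.0], 0.67), ([592.0, -245.0, 64.0], 0.57), ([592.0, -188.0, 65.0], 0.45)]
offcut3 [([318.0, -165.0, 6.0], 0.67), ([592.0, -245.
[... 1274 characters left out ...]
 64.0], 0.39)]
offcut3 [([544.0, -232.0, 68.0], 0.6), ([316.0, -157.0, 6.0], 0.53), ([448.0, -17.0, 29.0], 0.45), ([592.0, -2.0, 76.0], 0.42), ([500.0, -175.0, 65.0], 0.41), ([591.0, -240.0, 64.0], 0.39)]
offcut4 [([544.0, -232.0, 68.0], 0.6), ([316.0, -157.0, 6.0], 0.53), ([448.0, -17.0, 29.0], 0.45), ([592.0, -2.0, 76.0], 0.42), ([500.0, -175.0, 65.0], 0.41), ([591.0, -240.0, 64.0], 0.39)]
offcut5 [([544.0, -232.0, 68.0], 0.6), ([316.0, -157.0, 6.0], 0.53), ([448.0, -17.0, 29.0], 0.45), ([592.0, -2.0, 76.0], 0.42), ([500.0, -175.0, 65.0], 0.41), ([591.0, -240.0, 64.0], 0.39)]
jar []
mandrel [([753.0, -19.0, 139.0], 0.69)]
hammer [([398.0, 243.0, 25.0], 0.83), ([592.0, -187.0, 67.0], 0.58)]
```

View images.

```bash
python3 - <<'E'
import cv2
for n in("scene","top"): cv2.imwrite(f"pics/{n}0b.png",cv2.resize(cv2.imread(f"pics/{n}0.png"),(800,600),interpolation=cv2.INTER_CUBIC))
E
```

```text
(no output)
```

View pics/scene0b.png

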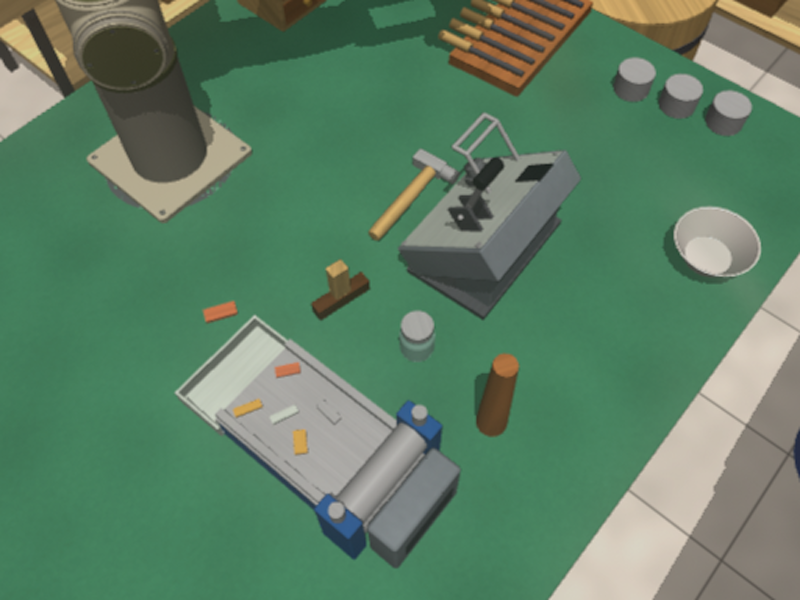

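View pics/top0b.png

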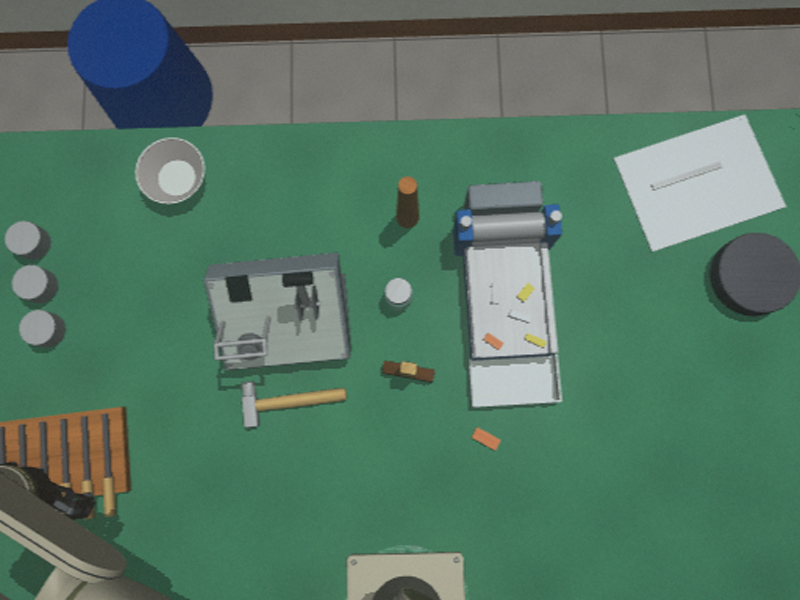

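The five offcuts are on the plate: two yellow, one white, one grey and one orange (about 275–345, 365–445 px in the scene view). The larger orange strip at (220,312) lies on the bench, so it is the decoy. The scraper is at (340,290), and the dropping lever, guard and button are on the box.

The rows can't tilt the tool, so I'll press the button by sliding the end of the scraper's base under the bars. First I'll go and look at the scraper from close by.

```bash
python3 -m pendant '[[1,-35,34,-6,0],[1,-35,34,-6,0],[1,-35,34,-6,0],[1,-35,34,-6,0],[1,-35,34,-6,0],[1,-35,34,-6,0],[1,-35,34,-6,0],[1,-35,34,-6,0],[1,-35,34,-6,0],[1,-35,34,-6,0]]'
python3 -m pendant '[[1,-35,34,-6,0],[1,-33,34,-6,0],[1,0,0,0,8.5],[1,0,0,0,8.5],[1,0,0,0,8.5],[1,0,0,0,8.5],[1,0,0,0,8.5],[1,0,0,0,8.5],[1,0,0,0,8.5],[1,0,0,0,8.5]]'
python3 -m pendant '[[1,0,0,0,8],[1,0,0,0,0],[1,0,0,0,0]]'
cat > w.py <<'E'
from h import *
from bench import r,optics
def look(n,name):
    c=optics.camera_params(n); im,d=optics.snapshot(n)
    cv2.imwrite(f"pics/{name}.png",im); P=cloud(d,c); np.save(f"pics/{name}P.npy",P); return im,P,c
def rect(P,cx,cy,rx,ry,z0,z1,l=""):
    x,y,z=np.moveaxis(P,-1,0)
    q=P[(abs(x-cx)<rx)&(abs(y-cy)<ry)&(z>z0)&(z<z1)]
    if len(q)<5: print(l,len(q));return
    c,s,a=cv2.minAreaRect(q[:,:2].astype(np.float32))
    print(l,len(q),np.round(c,1),np.round(s,1),round(a,1),"z",np.round(np.percentile(q[:,2],[5,50,95]),1))
E
python3 - <<'E'
from w import *
s=r.sense();print(s['time'],s['tool_pos'],s['tcp_rot'],s['joint_pos'])
im,P,c=look("wrist","w1"); print(c['eye'],c['orientation'])
rect(P,449,-15,70,80,18,40,"base");rect(P,449,-15,70,80,90,110,"top")
x,y,z=np.moveaxis(P,-1,0);print(np.nanpercentile(x,[1,99]),np.nanpercentile(y,[1,99]))
E
```

```text
time: 2.6
tool_pos: [415.2, 75.0, 266.1]
tcp_rot: [179.9, -0.0, 64.2]
ft_force: [0.7, 0.5, 0.2]
finger_gap: 85.5
time: 3.6
tool_pos: [446.5, -13.9, 277.6]
tcp_rot: [180.0, -0.0, -4.2]
ft_force: [0.8, 0.3, -0.6]
finger_gap: 85.2
time: 3.9
tool_pos: [446.5, -13.9, 277.6]
tcp_rot: [-180.0, -0.0, -11.6]
ft_force: [-0.5, 0.3, -0.2]
finger_gap: 85.2
3.9 [446.50792785 -13.89895793 277.55826188] [-1.79997111e+02 -9.06802300e-03 -1.15836773e+01] [-8.36627812e+00 -1.78437794e+01  1.01624592e+02  2.38966411e-03
  9.62099717e+01  3.21765768e+00]
[463.67847979  62.73422    447.17388604] [ 1.62174920e+02  6.96091917e-02 -1.16076863e+01]
base 602 [448.9 -15.8] [99.2 23.3] 78.0 z [27.5 29.1 30.8]
top 441 [449.4 -15.8] [29.3 21.2] 78.7 z [ 97.8 100.9 102.3]
[ -2.11803619 818.45860226] [-383.15367421  220.15761488]
```

View pics/w1.png

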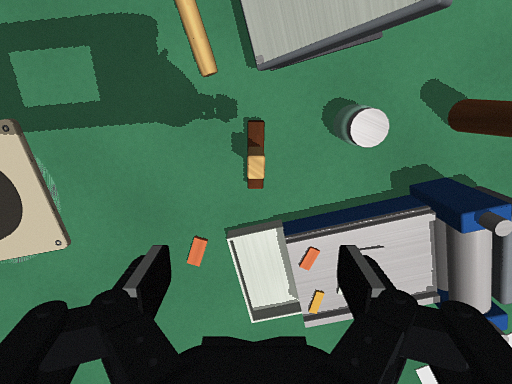

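The wrist view agrees with the mean of the two fixed cameras: scraper at (449.1,-15.8), yaw about -11.7, heights 28 and 100 as given. It shows at (256,160) px, well clear of the look-alikes. Gripping it now.

```bash
python3 -m pendant '[[1,2.8,1.5,45,0],[1,0,0,45,0],[1,0,0,45,0],[1,0,0,45,0],[1,0,0,25,0],[1,0,0,15,0],[1,0,0,0,0]]'
python3 -m pendant '[[0,0,0,0,0],[0,0,0,0,0],[0,0,0,0,0],[0,0,0,0,0],[0,0,0,0,0],[0,0,0,0,0],[0,0,0,0,0],[0,0,0,0,0]]' 60
```

```text
time: 4.65
tool_pos: [446.6, -15.6, 54.8]
tcp_rot: [180.0, 0.3, -11.7]
ft_force: [0.2, -0.2, -0.0]
finger_gap: 85.7
time: 5.45
tool_pos: [449.8, -16.1, 58.6]
tcp_rot: [-180.0, -0.1, -11.8]
ft_force: [-0.8, 0.8, 5.7]
finger_gap: 20.6
```

```bash
python3 - <<'E'
from h import *
# box frame estimates: average of both cameras
g=np.array([485.2,275.4]); yaw=4.1; ang=np.radians(yaw)
Rz=np.array([[np.cos(ang),-np.sin(ang)],[np.sin(ang),np.cos(ang)]])
Ps=[np.load(f"pics/{n}0P.npy")+np.array(o) for n,o in(("scene",[-2.5,1.8,0]),("top",[2.6,-2,0]))]
for P in Ps:
    Q=P.reshape(-1,3); xy=(Q[:,:2]-g)@Rz
    # button: points around 0,0 z 95..125 ; bars
    m=(abs(xy[:,0])<16)&(abs(xy[:,1])<25)&(Q[:,2]>85)&(Q[:,2]<135)
    h=Q[m,2]-xy[m,0]*0.839
    print("button z at centre",len(h),np.percentile(h,[5,25,50,75,95]))
    sel=h>np.percentile(h,60)-3
    print("xy of high", xy[m][sel].min(0),xy[m][sel].max(0),xy[m][sel].mean(0))
    m=(abs(xy[:,0])<40)&(abs(xy[:,1])<70)&(Q[:,2]>172)&(Q[:,2]<190)
    print("bars x",np.percentile(xy[m,0],[1,5,50,95,99]),"y",np.percentile(xy[m,1],[1,5,50,95,99]))
E
```

```text
button z at centre 99 [ 82.72647912  90.28893402 103.09315016 109.02430424 111.82992472]
xy of high [-12.20178558 -17.49257656] [11.77209058 17.53001423] [ 0.53214667 -1.27819273]
bars x [-18.32757914 -16.75068672   1.95928564  13.62575744  17.17179085] y [-45.21014898 -43.67685226  -0.7832645   42.58544459  44.35204759]
button z at centre 98 [ 86.24670859  93.70258572 107.59946927 111.73437126 115.33993803]
xy of high [-14.49952031 -16.71940835] [12.10783755 14.4846056 ] [ 0.50757728 -0.5782696 ]
bars x [-17.97449895 -17.54521929  -0.85231536  12.62046285  18.52029156] y [-4.50704513e+01 -4.33448766e+01  1.52345257e-03  4.34761255e+01
  4.46389637e+01]
```

```bash
python3 -m pendant '[[0,0,0,-41,0],[0,0,0,-41,0],[0,0,0,-41,0],[0,-20.3,-37,0,0],[0,-20.3,-37,0,0],[0,-20.3,-37,0,0],[0,-20.3,-37,0,0],[0,-20.3,-37,0,0],[0,-20.3,-37,0,0],[0,-20.3,-37,0,0]]'
python3 -m pendant '[[0,0,0,0,-8.15],[0,0,0,0,-8.15],[0,0,0,0,-8.15],[0,0,0,0,-8.15],[0,0,0,0,-8.15],[0,0,0,0,-8.15],[0,0,0,0,-8.15],[0,0,0,0,-8.15],[0,0,0,0,-8.15],[0,0,0,0,-8.15]]'
python3 -m pendant '[[0,0,0,0,-8.15],[0,0,0,0,-8.15],[0,0,0,0,-8.15],[0,0,0,0,0],[0,0,0,0,0]]'
python3 - <<'E'
from w import *
s=r.sense();print(s['tool_pos'],s['tcp_rot'],s['joint_pos'],s['ft_force'])
im,P,c=look("scene","s2");im=im[60:230,130:400];cv2.imwrite("pics/s2c.png",cv2.resize(im,None,fx=2.9,fy=2.9,interpolation=2))
P=P+np.array([-2.5,1.8,0])
rect(P,363,266,60,50,115,155,"base");x,y,z=np.moveaxis(P,-1,0)
m=(abs(x-363)<60)&(abs(y-266)<40)&(z>110)&(z<160); print(np.percentile(z[m],[1,50,90]),np.percentile(x[m],[1,99]))
E
```

```text
time: 6.45
tool_pos: [362.0, 268.1, 180.4]
tcp_rot: [-180.0, -0.0, -11.8]
ft_force: [1.6, -1.0, -1.8]
finger_gap: 20.4
time: 7.45
tool_pos: [362.7, 266.5, 180.2]
tcp_rot: [-180.0, 0.0, 70.0]
ft_force: [0.1, 0.3, -2.0]
finger_gap: 20.3
time: 7.95
tool_pos: [362.8, 266.6, 180.3]
tcp_rot: [-180.0, 0.0, 93.9]
ft_force: [0.3, 0.0, -2.4]
finger_gap: 20.5
[362.81855334 266.56725703 180.31150226] [-1.79981655e+02  9.29944181e-03  9.38792638e+01] [ 2.97755210e+01 -1.56972082e+01  1.09955653e+02 -3.54383149e-04
  8.57621204e+01 -6.41037151e+01] [ 0.313436    0.01788794 -2.35147686]
base 438 [363.5 266.3] [102.   28.4] 4.0 z [125.  144.7 151.7]
[120.67056995 145.13052551 151.40379159] [315.02469074 413.24500674]
```

View pics/s2c.png

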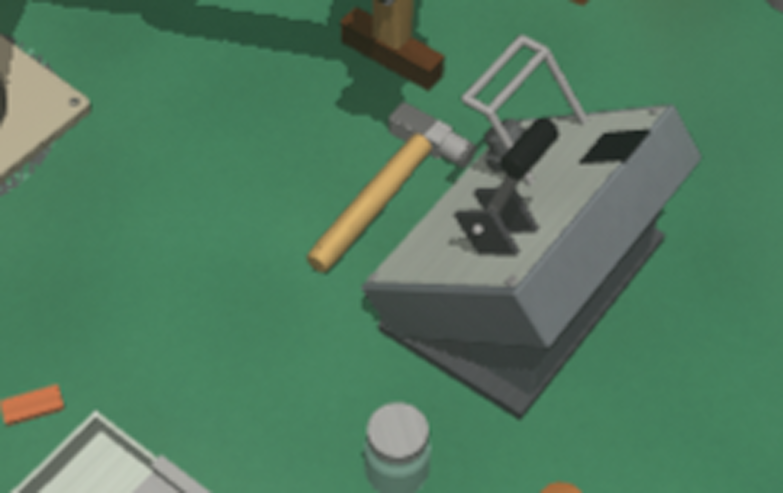

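```bash
python3 -m pendant '[[0,0,25,0,0],[0,0,25,0,0],[0,0,15,0,0],[0,0,10.5,0,0],[0,0,0,0,0]]'
python3 -m pendant '[[0,0,0,5,0],[0,0,0,5,0],[0,0,0,1,0],[0,0,0,0,0],[0,0,0,0,0]]'
python3 -m pendant '[[0,0,1.3,1.6,0],[0,0,1.3,1.6,0],[0,0,1.3,1.6,0],[0,0,0,0,0]]'
python3 -m pendant '[[0,0,1.3,1.5,0],[0,0,1.3,1.5,0],[0,0,0,0,0]]'
```

```text
time: 8.5
tool_pos: [439.0, 271.9, 180.2]
tcp_rot: [-180.0, 0.0, 94.0]
ft_force: [-1.3, -0.2, -1.7]
finger_gap: 20.6
time: 9.0
tool_pos: [437.8, 272.1, 169.6]
tcp_rot: [-180.0, 0.0, 94.1]
ft_force: [-1.7, 0.4, 0.5]
finger_gap: 20.4
time: 9.4
tool_pos: [442.1, 272.4, 164.9]
tcp_rot: [-180.0, -0.0, 94.1]
ft_force: [-5.2, -0.6, 4.1]
finger_gap: 20.8
time: 9.7
tool_pos: [443.8, 273.0, 164.7]
tcp_rot: [-179.9, -0.0, 94.1]
ft_force: [-20.1, -4.8, 26.9]
finger_gap: 20.6
```

```bash
python3 -m pendant '[[0,0,0,0,0],[0,0,0,0,0],[0,0,0,0,0],[0,0,0,0,0],[0,0,0,0,0]]'
python3 - <<'E'
from w import *
im,P,c=look("scene","s3");cv2.imwrite("pics/s3c.png",cv2.resize(im[60:230,200:400],None,fx=3,fy=3,interpolation=2))
P=P+np.array([-2.5,1.8,0]); rect(P,585,162,50,50,255,300,"handle up"); rect(P,460,152,50,50,120,170,"handle down")
E
```

```text
time: 10.2
tool_pos: [443.7, 273.0, 164.7]
tcp_rot: [-179.9, -0.0, 94.1]
ft_force: [-19.3, -4.5, 26.9]
finger_gap: 20.1
handle up 0
handle down 277 [478.8 152.7] [52.1 62. ] 86.7 z [145.5 156.1 161.1]
```

View pics/s3c.png

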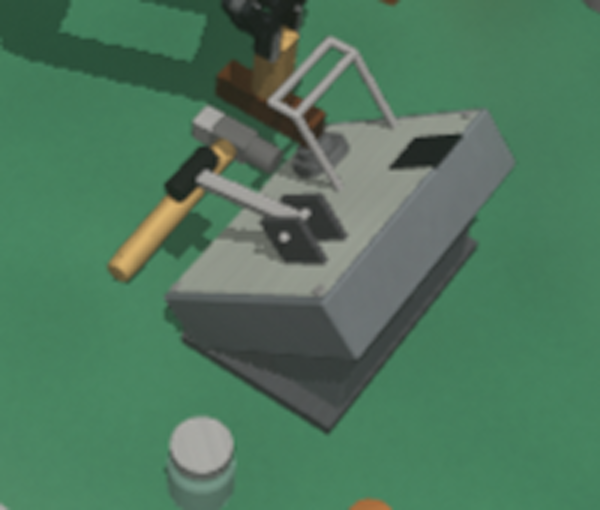

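Lever is down: the handle is at (190,172) in the crop, where the fit puts it near the front at z about 150. Backing off, and measuring the mill from the clouds I already have.

```bash
python3 -m pendant '[[0,0,-4,-5,0],[0,0,-6,-8,0],[0,0,-25,0,0],[0,0,-35,0,0],[0,0,-25,-20,0],[0,0,0,-30,0],[0,0,0,0,0]]'
python3 - <<'E'
from h import *
a=np.radians(1.9);Rz=np.array([[np.cos(a),-np.sin(a)],[np.sin(a),np.cos(a)]])
o=np.array([705.3,-209.2])-Rz@[152,0]; print("origin",o)
for n,of in(("scene",[-2.5,1.8,0]),("top",[2.6,-2,0]),("w1",[0,0,0])):
    P=np.load(f"pics/{n}{'0' if n!='w1' else ''}P.npy")+np.array(of); im=cv2.imread(f"pics/{n}{'0' if n!='w1' else ''}.png")
    Q=P.reshape(-1,3);C=im.reshape(-1,3).astype(int);k=np.isfinite(Q[:,2]);Q=Q[k];C=C[k]
    m=(Q[:,:2]-o)@Rz
    pl=(abs(m[:,1])<55)&(abs(Q[:,2]-60)<8)&(m[:,0]<110)&(m[:,0]>-110)
    print(n,"plate z",np.median(Q[pl,2]),"x min",np.percentile(m[pl,0],[0.3,1,3]))
    t=(abs(m[:,1])<100)&(Q[:,2]>25)&(Q[:,2]<36)&(m[:,0]<-100)&(m[:,0]>-200); 
    if t.any(): print(" tray walls x",np.percentile(m[t,0],[1,10,50,99]),"y",np.percentile(m[t,1],[1,99]))
    rl=(abs(Q[:,2]-72)<4)&(m[:,0]>-80)&(m[:,0]<110)&(abs(m[:,1])<100)
    for s in(1,-1):
        q=m[rl&(m[:,1]*s>0),1]
        if len(q)>10: print(" rail",s,np.percentile(q,[2,50,98]),np.polyfit(m[rl&(m[:,1]*s>0),0],q,1)[0])
    ch=(Q[:,2]>118)&(Q[:,2]<130)&(m[:,0]>100)&(m[:,0]<200)&(abs(m[:,1])<110)
    if ch.any(): print(" cheeks x",np.percentile(m[ch,0],[1,99]),"y",np.percentile(m[ch,1],[1,99]))
    sat=C.max(1)-C.min(1); oc=pl&(sat>60)
    hi=pl&(Q[:,2]>0)&(sat>60)
    if oc.any(): print(" coloured x",m[oc,0].min(),m[oc,0].max(),"y",m[oc,1].min(),m[oc,1].max())
E
python3 - <<'E'
from w import *
s=r.sense();print(s['tool_pos'],s['tcp_rot'],s['ft_force'])
P=look("scene","s4")[1]+np.array([-2.5,1.8,0]); tx,ty,tz=s['tool_pos']
rect(P,tx,ty,65,45,tz-60,tz-20,"base"); rect(P,tx,ty,65,45,tz-34,tz-25,"base top")
E
```

```text
time: 10.95
tool_pos: [351.6, 266.8, 229.0]
tcp_rot: [179.6, -0.2, 94.2]
ft_force: [0.6, 0.4, -0.5]
finger_gap: 20.3
origin [ 553.38356718 -214.23958712]
scene plate z 59.67076162062699 x min [-83.00893185 -81.11300604 -77.20359038]
 tray walls x [-175.1596045  -173.69000477 -170.095759   -103.45838438] y [-85.12963926  84.37654224]
 rail 1 [63.94630864 70.08128135 76.88161486] 0.0045890984352043454
 rail -1 [-77.2758822  -71.16542072 -40.90516021] -0.0025812033509627873
 cheeks x [129.19339681 187.96800955] y [-95.91327148  94.72957842]
 coloured x -72.25347414356247 52.52156081434119 y -54.836277293289776 54.770158039110875
top plate z 60.04817271456136 x min [-82.76213041 -81.60471427 -77.76186601]
 tray walls x [-173.93459035 -173.3409543  -170.21456161 -102.60929581] y [-85.88519262  84.26787167]
 rail 1 [27.59589522 69.74611432 76.11148922] 0.021839046026044612
 rail -1 [-77.51191948 -70.58205065 -18.00526559] -0.038044298115683696
 cheeks x [129.41926341 187.72263688] y [-94.94100077  94.70955145]
 coloured x -68.75516470578393 49.9571589267509 y -54.82873863991073 53.48695117672588
w1 plate z 61.053015070495746 x min [-82.24465288 -81.24441981 -78.35250225]
 tray walls x [-173.62777445 -172.56465786 -162.74582769 -101.27543363] y [-86.56749799  83.73183161]
 rail 1 [63.31563505 70.38203821 75.69152398] -0.0005196651557565181
 rail -1 [-78.79309905 -70.48312131 -65.87719434] 0.002099236127300181
 cheeks x [129.05764277 188.2267108 ] y [-92.37923056  94.53910087]
 coloured x -70.49524856489279 -36.96971471664245 y -54.83768378673853 54.48109772512945
[351.57733011 266.83273341 228.99340101] [ 1.79593021e+02 -1.76078445e-01  9.41560329e+01] [ 0.64192853  0.40923243 -0.52360133]
base 494 [353.  266.9] [101.2  29. ] 3.6 z [173.6 194.1 203.5]
base top 201 [353.2 265.9] [99.  26.7] 4.8 z [195.3 197.5 200.8]
```

```bash
python3 -m pendant '[[0,0,0,0,8.4],[0,0,0,0,8.4],[0,0,0,0,8.4],[0,0,0,0,8.4],[0,0,0,0,8.4],[0,0,0,0,8.4],[0,0,0,0,8.4],[0,0,0,0,8.4],[0,0,0,0,8.4],[0,0,0,0,8.3]]'
python3 -m pendant '[[0,0,0,0,8.3],[0,23,39.6,0,0],[0,23,39.6,0,0],[0,23,39.6,0,0],[0,23,39.6,0,0],[0,23,39.6,0,0],[0,23,39.6,0,0],[0,23,39.6,0,0],[0,23,39.6,0,0],[0,23,39.6,0,0]]'
python3 -m pendant '[[0,23,39.6,0,0],[0,23,39.6,0,0],[0,23,39.6,0,0],[0,0,0,0,0],[0,0,0,0,0]]'
python3 - <<'E'
from w import *
s=r.sense();print(s['tool_pos'],s['tcp_rot'],s['ft_force'])
a=np.radians(1.9);Rz=np.array([[np.cos(a),-np.sin(a)],[np.sin(a),np.cos(a)]])
print("mill xy",(s['tool_pos'][:2]-np.array([559.9,-214.4]))@Rz)
im,P,c=look("top","t5");P=P+np.array([2.6,-2,0]);tx,ty,tz=s['tool_pos']
rect(P,tx,ty,45,65,tz-60,tz-20,"base")
im,P,c=look("scene","s5");P=P+np.array([-2.5,1.8,0])
rect(P,tx,ty,45,65,tz-60,tz-20,"base")
im,P,c=look("wrist","w5")
cv2.imwrite("pics/w5s.png",im)
E
```

```text
time: 12.0
tool_pos: [350.0, 265.3, 223.1]
tcp_rot: [179.9, 0.1, 9.8]
ft_force: [-0.3, -0.3, -1.4]
finger_gap: 20.8
time: 13.0
tool_pos: [569.3, -85.8, 222.8]
tcp_rot: [-180.0, 0.1, 1.9]
ft_force: [-0.1, -0.1, -1.4]
finger_gap: 20.6
time: 13.5
tool_pos: [641.1, -201.2, 221.2]
tcp_rot: [-179.9, 0.2, 1.8]
ft_force: [-0.3, 0.3, -1.6]
finger_gap: 20.3
[ 641.11257574 -201.15504995  221.22217667] [-179.9012217     0.22892268    1.79143888] [-0.33913142  0.26625058 -1.61200059]
mill xy [81.60706504 10.54505075]
base 159 [ 639.5 -204.2] [24.9 91.2] 0.2 z [168.5 188.6 194.3]
base 433 [ 640.2 -206.2] [24.9 86. ] 1.6 z [167.6 189.6 194.5]
```

View pics/w5s.png

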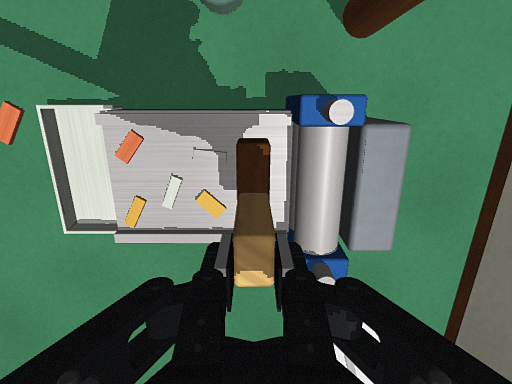

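The wrist view shows all five offcuts to the left of the blade, between about x 125 and 225 px, and none behind it. The base is level. Lowering onto the plate.

```bash
python3 -m pendant '[[0,0,-2,40,0],[0,0,0,40,0],[0,0,0,12,0],[0,0,0,5,0],[0,0,0,0,0],[0,0,0,0,0]]'
```

```text
time: 14.25
tool_pos: [642.2, -197.4, 129.6]
tcp_rot: [180.0, -0.1, 2.0]
ft_force: [-0.9, -0.1, 0.9]
finger_gap: 20.3
```

```bash
python3 -m pendant '[[0,0,0,6,0],[0,0,0,0,0],[0,0,0,0,0]]'; python3 -m pendant '[[0,0,0,3,0],[0,0,0,0,0],[0,0,0,0,0]]'
```

```text
time: 14.55
tool_pos: [643.9, -200.5, 127.3]
tcp_rot: [179.7, -0.4, 1.9]
ft_force: [-4.0, -5.7, 17.5]
finger_gap: 20.5
time: 14.85
tool_pos: [644.4, -202.0, 126.1]
tcp_rot: [179.5, -0.5, 1.9]
ft_force: [-6.9, -9.8, 23.3]
finger_gap: 20.6
```

```bash
python3 -m pendant '[[0,0,0,-20,0],[0,0,0,0,0],[0,0,0,0,0]]'
python3 - <<'E'
from w import *
s=r.sense();print(s['tool_pos'],s['tcp_rot'],s['ft_force'])
a=np.radians(1.9);Rz=np.array([[np.cos(a),-np.sin(a)],[np.sin(a),np.cos(a)]]);o=np.array([559.9,-214.4])
t=(s['tool_pos'][:2]-o)@Rz;print("tcp mill",t);tz=s['tool_pos'][2]
for n,of in(("scene",[-2.5,1.8,0]),("top",[2.6,-2,0])):
    im,P,c=look(n,n+"6");Q=(P+np.array(of)).reshape(-1,3);m=(Q[:,:2]-o)@Rz-t
    k=(abs(m[:,0])<11)&(abs(m[:,1])<60)&(Q[:,2]>tz-40)&(Q[:,2]<tz-20)
    k&=abs(m[:,1])>17
    if k.sum()>5: print(n,k.sum(),"y",m[k,1].min(),m[k,1].max(),"slope",np.polyfit(m[k,1],Q[k,2]-tz,1), "x",np.percentile(m[k,0],[2,98]))
    k=(abs(m[:,0])<25)&(abs(m[:,1])<70)&(Q[:,2]>tz-58)&(Q[:,2]<tz-20)
    print("  all",m[k].min(0),m[k].max(0))
im=cv2.imread("pics/scene6.png");cv2.imwrite("pics/s6c.png",cv2.resize(im[190:360,100:310],None,fx=3,fy=3,interpolation=2))
E
```

```text
time: 15.15
tool_pos: [642.2, -197.9, 139.3]
tcp_rot: [180.0, -0.1, 1.9]
ft_force: [-0.2, 0.1, -2.7]
finger_gap: 20.3
[ 642.2293193  -197.85105045  139.26464343] [ 1.79965121e+02 -8.95182368e-02  1.93827675e+00] [-0.15647074  0.10278872 -2.69737968]
tcp mill [82.83273933 13.81020793]
scene 146 y -45.30229059726314 55.108640017822594 slope [  0.05271483 -31.25292086] x [-10.20542878   9.87072594]
  all [-14.84717675 -45.3022906 ] [10.54588654 55.10864002]
top 61 y -44.55989905165506 43.18915094667851 slope [  0.05221567 -31.87681451] x [-10.1975382    7.33085099]
  all [-15.81274248 -44.75208702] [ 7.73752152 46.20083588]
```

View pics/s6c.png

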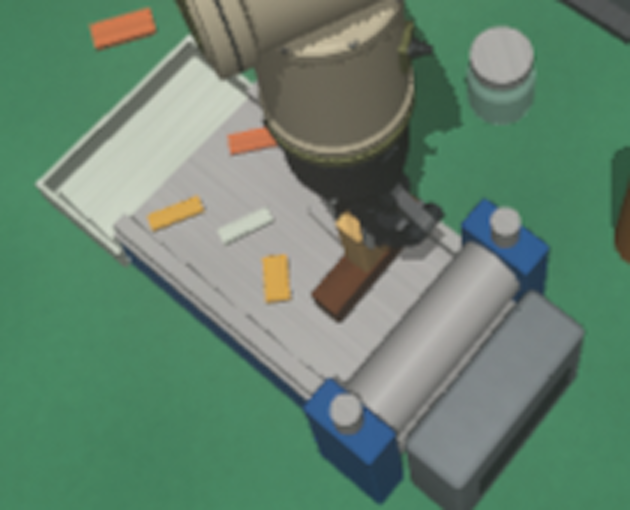

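The base went onto the +y rail because the block sits 5 mm off towards +y in the grip and is tipped 3°. I'll recentre, then level it by pressing on the plate with a soft grip and re-gripping.

```bash
python3 -m pendant '[[0,0,9.5,0,0],[0,0,9.5,0,0],[0,0,0,12,0],[0,0,0,5,0],[0,0,0,0,0],[0,0,0,0,0]]'; python3 -m pendant '[[0,0,0,3,0],[0,0,0,0,0],[0,0,0,0,0],[0,0,0,0,0]]' 20
```

```text
time: 15.85
tool_pos: [642.0, -216.8, 120.9]
tcp_rot: [-180.0, 0.0, 1.9]
ft_force: [-0.6, 0.9, -2.0]
finger_gap: 20.4
time: 16.25
tool_pos: [642.6, -216.3, 120.4]
tcp_rot: [-180.0, -0.0, 1.9]
ft_force: [-4.1, 4.2, 10.0]
finger_gap: 20.5
```

```bash
python3 -m pendant '[[0,0,0,1.5,0],[0,0,0,0,0],[0,0,0,0,0],[0,0,0,0,0]]' 20;  python3 -m pendant '[[0,0,0,0,0],[0,0,0,0,0],[0,0,0,-1.5,0],[0,0,0,0,0],[0,0,0,0,0]]' 110
cat > tilt.py <<'E'
from w import *
import sys
s=r.sense();print(s['time'],s['tool_pos'],s['tcp_rot'],s['ft_force'])
a=np.radians(1.9);Rz=np.array([[np.cos(a),-np.sin(a)],[np.sin(a),np.cos(a)]]);o=np.array([559.9,-214.4])
t=(s['tool_pos'][:2]-o)@Rz;print("tcp mill",t);tz=s['tool_pos'][2]
for n,of in(("scene",[-2.5,1.8,0]),("top",[2.6,-2,0])):
    im,P,c=look(n,n+sys.argv[1]);Q=(P+np.array(of)).reshape(-1,3);m=(Q[:,:2]-o)@Rz-t
    k=(abs(m[:,0])<11)&(abs(m[:,1])<60)&(Q[:,2]>tz-40)&(Q[:,2]<tz-20)&(abs(m[:,1])>17)
    if k.sum()>5: print(n,k.sum(),"y",m[k,1].min(),m[k,1].max(),"slope",np.polyfit(m[k,1],Q[k,2]-tz,1), "x",np.percentile(m[k,0],[2,98]))
E
python3 tilt.py 7
```

```text
time: 16.65
tool_pos: [642.9, -216.2, 120.2]
tcp_rot: [-180.0, -0.1, 1.9]
ft_force: [-6.1, 6.2, 16.5]
finger_gap: 20.6
time: 17.15
tool_pos: [643.2, -216.5, 120.5]
tcp_rot: [180.0, -0.1, 2.0]
ft_force: [-1.7, 3.0, 8.4]
finger_gap: 19.1
17.15 [ 643.19899657 -216.52704928  120.49881545] [ 1.79983817e+02 -1.20822457e-01  1.95066003e+00] [-1.70338497  2.95951246  8.35979413]
tcp mill [83.18267741 -4.88767296]
scene 158 y -45.537627529374106 54.46614856445893 slope [  0.05422244 -31.36433742] x [-10.26361503   9.95676094]
top 55 y -44.87185728251471 39.38220914071191 slope [  0.03861278 -30.2891078 ] x [-10.31453506   9.38964026]
```

```bash
python3 -m pendant '[[0.6,0,0,0,0],[0.6,0,0,0,0],[0.6,0,0,0,0],[0.6,0,-5,0,0],[0.6,0,0,0,0]]' 60;  python3 tilt.py 8; python3 -m pendant '[[0,0,0,0,0],[0,0,0,0,0],[0,0,0,0,0],[0,0,0,0,0],[0,0,0,0,0],[0,0,0,0,0]]' 110; python3 tilt.py 9
```

```text
time: 17.75
tool_pos: [642.1, -211.2, 118.3]
tcp_rot: [-180.0, 0.0, 1.9]
ft_force: [-0.1, -0.2, 0.4]
finger_gap: 51.2
17.75 [ 642.06769149 -211.20472198  118.34881269] [-1.79971248e+02  2.44006481e-02  1.94128969e+00] [-0.06532798 -0.24333054  0.37309716]
tcp mill [82.22845702  0.46923684]
scene 173 y -49.565824869827686 -17.334697135308485 slope [  0.03548318 -30.56606413] x [-10.4514151   10.40382496]
top 66 y -49.690309477817564 39.57929934053632 slope [-2.20516387e-03 -3.16404849e+01] x [-9.72659147  8.34273875]
time: 18.45
tool_pos: [642.4, -212.1, 119.1]
tcp_rot: [180.0, -0.0, 1.9]
ft_force: [-1.6, -0.3, 4.1]
finger_gap: 19.5
18.45 [ 642.3752118  -212.13629159  119.12049338] [ 1.79978628e+02 -3.21154298e-02  1.91760043e+00] [-1.59803628 -0.31524919  4.06164108]
tcp mill [82.5049219  -0.47201651]
scene 169 y -48.825404496810876 51.65679414967116 slope [-1.58578404e-03 -3.21619297e+01] x [-10.230876  10.743762]
top 66 y -49.43768034505683 39.73262603301208 slope [-1.16249031e-02 -3.14539266e+01] x [-10.27755421   8.3671201 ]
```

Level and centred now. First pass goes along the -y side.

```bash
python3 -m pendant '[[0,0,0,-1.5,0],[0,0,5,0,0],[0,0,5,0,0],[0,0,0,0,0]]'; python3 -m pendant '[[0,-15,0,0,0],[0,-15,0,0,0],[0,-15,0,0,0],[0,-15,0,0,0],[0,-15,0,0,0],[0,-15,0,0,0]]'; python3 tilt.py 10;  python3 - <<'E'
from w import *
im=cv2.imread("pics/scene10.png");cv2.imwrite("pics/s10c.png",cv2.resize(im[190:360,100:310],None,fx=3,fy=3,interpolation=2))
im=look("wrist","w10")[0]
E
```

```text
time: 18.95
tool_pos: [642.1, -222.8, 119.5]
tcp_rot: [-180.0, 0.1, 1.9]
ft_force: [-0.9, -0.1, -2.0]
finger_gap: 19.3
time: 19.55
tool_pos: [551.9, -225.0, 120.0]
tcp_rot: [-180.0, 0.0, 1.9]
ft_force: [-0.1, 0.4, -0.9]
finger_gap: 18.8
19.55 [ 551.91331186 -224.96933951  119.97713245] [-1.79991455e+02  2.46112723e-03  1.91417215e+00] [-0.11674037  0.38242174 -0.88206611]
tcp mill [ -8.33272553 -10.29872859]
scene 180 y -49.01004727695509 50.541913741671195 slope [-2.64467722e-02 -3.26819662e+01] x [-10.08849387  10.85532009]
top 12 y -48.04908097468473 25.112277436915058 slope [  0.05971023 -32.34039728] x [-10.45204349   4.04540299]
```

View pics/w10.png

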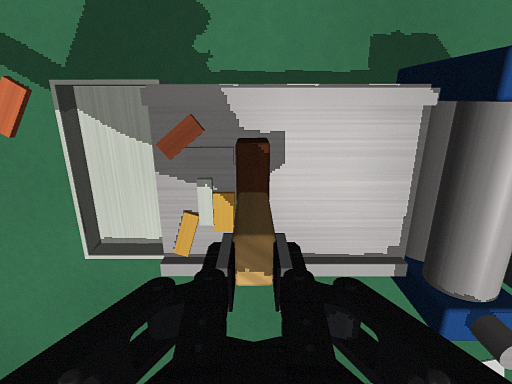

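The blade is pushing the offcuts ahead of it: yellow at (222,212), white at (205,200), and the grey, orange and second yellow in front. Nothing is left behind it. Carrying on past the plate edge, slower.

```bash
python3 -m pendant '[[0,-12,0,0,0],[0,-12,0,0,0],[0,-10,0,0,0],[0,-10,0,0,0],[0,-10,0,0,0],[0,-10,0,0,0],[0,-8,0,0,0],[0,-8,0,0,0],[0,-8,0,0,0],[0,-8,0,0,0]]'; python3 -m pendant '[[0,-6,0,0,0],[0,-6,0,0,0],[0,-4,0,0,0],[0,0,0,0,0],[0,0,0,-30,0],[0,40,0,-30,0],[0,40,0,0,0],[0,0,0,0,0]]'; python3 - <<'E'
from w import *
im=look("wrist","w11")[0]; print(r.sense()['tool_pos'])
E
```

```text
time: 20.7
tool_pos: [456.3, -228.4, 120.6]
tcp_rot: [180.0, -0.0, 1.9]
ft_force: [-0.3, -0.5, -1.4]
finger_gap: 19.1
time: 21.5
tool_pos: [524.3, -225.7, 179.9]
tcp_rot: [-180.0, -0.1, 2.0]
ft_force: [-1.2, 0.5, -3.0]
finger_gap: 19.6
[ 521.94271955 -225.58186142  179.21810876]
```

View pics/w11.png

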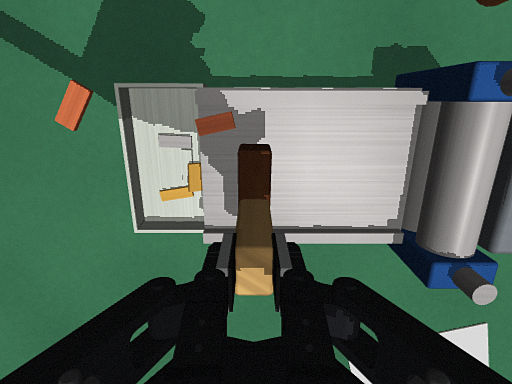

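The grey and both yellows are in the tray (160–200, 140–195 px). The orange is left at (215,123), at the front edge on the +y side. Second pass along that side.

```bash
python3 -m pendant '[[0,25,0,0,0],[0,0,-21,0,0],[0,0,0,0,0],[0,0,0,30,0],[0,0,0,20,0],[0,0,0,7,0],[0,0,0,0,0],[0,0,0,0,0]]'
```

```text
time: 22.35
tool_pos: [544.7, -204.7, 123.8]
tcp_rot: [180.0, -0.0, 1.9]
ft_force: [-1.1, -0.4, -0.7]
finger_gap: 18.6
```

```bash
python3 -m pendant '[[0,0,0,3.5,0],[0,0,0,0,0],[0,0,0,0,0]]'; python3 -m pendant '[[0,-12,0,0,0],[0,-12,0,0,0],[0,-10,0,0,0],[0,-10,0,0,0],[0,-8,0,0,0],[0,-8,0,0,0],[0,-8,0,0,0],[0,-8,0,0,0],[0,-8,0,0,0],[0,-6,0,0,0]]'; python3 -m pendant '[[0,-4,0,0,0],[0,0,0,0,0],[0,0,0,-40,0],[0,45,0,-30,0],[0,45,0,0,0],[0,0,0,0,0],[0,0,0,0,0]]'; python3 - <<'E'
from w import *
im=look("wrist","w12")[0]; s=r.sense();print(s['tool_pos'],s['time'])
im2=look("top","t12")[0]
a=cv2.resize(im[70:250,100:300],None,fx=3,fy=3,interpolation=2);b=cv2.resize(im2[140:270,290:370],None,fx=3.2,fy=4.15,interpolation=2)
cv2.imwrite("pics/c12.png",np.hstack([a[:540],b[:540]][:2]) if b.shape[0]>=540 else np.hstack([a[:b.shape[0]],b])) ; print(a.shape,b.shape)
E
```

```text
time: 22.65
tool_pos: [545.6, -204.4, 121.4]
tcp_rot: [180.0, -0.1, 1.9]
ft_force: [-1.3, 2.5, 5.1]
finger_gap: 18.7
time: 23.65
tool_pos: [454.1, -207.4, 119.8]
tcp_rot: [180.0, 0.0, 1.9]
ft_force: [0.1, -0.2, -2.1]
finger_gap: 19.5
time: 24.35
tool_pos: [537.1, -203.8, 185.2]
tcp_rot: [-179.9, 0.2, 2.0]
ft_force: [-1.1, -0.4, -2.1]
finger_gap: 18.7
[ 536.53781202 -203.95917677  185.79869128] 24.4
(540, 600, 3) (540, 256, 3)
```

View pics/c12.png

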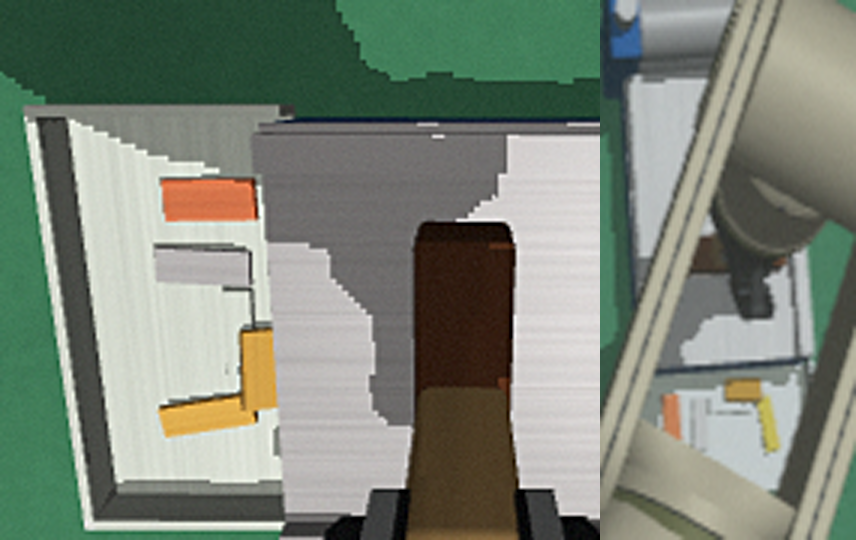

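Orange, grey, both yellows and the outlined white are all in the tray, and the plate is clear. Taking the scraper to the open bench.

```bash
python3 -m pendant '[[0,-16.2,-38.2,0,0],[0,-16.2,-38.2,0,0],[0,-16.2,-38.2,0,0],[0,-16.2,-38.2,0,0],[0,-16.2,-38.2,0,0],[0,0,0,45,0],[0,0,0,45,0],[0,0,0,20,0],[0,0,0,5,0],[0,0,0,0,0]]'; python3 -m pendant '[[0,0,0,3,0],[0,0,0,0,0],[0,0,0,0,0]]'
```

```text
time: 25.45
tool_pos: [449.3, -16.5, 72.4]
tcp_rot: [-180.0, 0.0, 1.9]
ft_force: [0.3, -0.4, -1.6]
finger_gap: 19.0
time: 25.75
tool_pos: [451.1, -16.5, 70.7]
tcp_rot: [180.0, -0.1, 1.9]
ft_force: [-0.5, 0.6, -2.6]
finger_gap: 18.9
```

```bash
python3 -m pendant '[[0,0,0,5,0],[0,0,0,4,0],[0,0,0,0,0],[0,0,0,0,0]]'; python3 -m pendant '[[0,0,0,2,0],[0,0,0,0,0],[0,0,0,0,0]]'
```

```text
time: 26.15
tool_pos: [451.0, -15.8, 61.3]
tcp_rot: [-180.0, -0.1, 1.9]
ft_force: [-1.2, 3.9, 6.3]
finger_gap: 18.8
time: 26.45
tool_pos: [451.7, -15.1, 60.9]
tcp_rot: [-179.9, -0.2, 1.9]
ft_force: [-6.0, 9.1, 19.7]
finger_gap: 18.9
```

```bash
python3 -m pendant '[[0,0,0,-1.8,0],[0,0,0,0,0],[1,0,0,0,0],[1,0,0,0,0],[1,0,0,0,0],[1,0,0,0,0],[1,0,0,-30,0],[1,0,0,-45,0],[1,0,0,-45,0],[1,0,0,-45,0]]' 60; python3 -m pendant '[[1,0,0,-40,0],[1,0,-38,0,0],[1,0,-38,0,0],[1,0,-38,0,0],[1,0,-38,0,0],[1,0,0,0,-8.4],[1,0,0,0,-8.4],[1,0,0,0,-8.4],[1,0,0,0,-8.4],[1,0,0,0,-8.4]]'; python3 -m pendant '[[1,0,0,0,-8.4],[1,0,0,0,-8.4],[1,0,0,0,-8.4],[1,0,0,0,-8.4],[1,0,0,0,-8.4],[1,0,0,0,-8.2],[1,0,0,0,0],[1,0,0,0,0]]'
python3 - <<'E'
from w import *
s=r.sense();print(s['time'],s['tool_pos'],s['tcp_rot'])
for n,of in(("scene",[-2.5,1.8,0]),("top",[2.6,-2,0]),("wrist",[0,0,0])):
    im,P,c=look(n,n+"13");P=P+np.array(of);print(n)
    rect(P,450,-16,60,70,18,40," scr base");rect(P,450,-16,60,70,90,110," scr top")
    rect(P,445,152,22,45,135,175," handle");rect(P,450,152,30,45,154,164," handle top")
    Q=P.reshape(-1,3);a=np.radians(1.9);Rz=np.array([[np.cos(a),-np.sin(a)],[np.sin(a),np.cos(a)]]);m=(Q[:,:2]-[559.9,-214.4])@Rz
    k=(m[:,0]<-92)&(m[:,0]>-175)&(abs(m[:,1])<79);z=Q[k,2];print(" tray z pct",np.nanpercentile(z,[5,50,90,97,99.5]))
im=cv2.imread("pics/scene13.png");cv2.imwrite("pics/s13c.png",cv2.resize(im[60:360,80:400],None,fx=2,fy=2,interpolation=2))
E
```

```text
time: 27.45
tool_pos: [449.6, -16.3, 226.7]
tcp_rot: [-180.0, 0.0, 1.9]
ft_force: [0.5, 0.1, -0.7]
finger_gap: 85.6
time: 28.45
tool_pos: [444.9, 135.6, 265.0]
tcp_rot: [-180.0, 0.0, 44.3]
ft_force: [-0.1, 0.5, -0.3]
finger_gap: 85.2
time: 29.25
tool_pos: [445.0, 135.6, 265.1]
tcp_rot: [-180.0, 0.0, 93.9]
ft_force: [-0.3, -1.5, 0.1]
finger_gap: 85.7
29.25 [444.98903808 135.56977849 265.07519533] [-1.79987212e+02  4.15934611e-03  9.38652124e+01]
scene
 scr base 300 [450.5 -20.7] [ 27.4 102.1] 3.1 z [20.1 26.9 35.3]
 scr top 114 [451.2 -21.2] [22.4 29.5] 3.5 z [ 92.3  98.6 101.6]
 handle 165 [456.9 153.2] [19.9 52.7] 1.3 z [146.4 155.5 159.6]
 handle top 125 [463.9 154.6] [31.4 50.4] 1.8 z [154.7 156.9 160. ]
 tray z pct [-0.10483768  4.04383616  9.11142043 12.06651414 18.25703971]
top
 scr base 198 [450.5 -20.8] [24.2 99.6] 1.9 z [22.5 28.1 32.7]
 scr top 81 [450.7 -19.8] [28.8 20.6] 89.3 z [ 94.1  99.5 104.1]
 handle 0
 handle top 0
 tray z pct [-1.02974488  4.52147588 10.16540822 14.00876071 17.48934258]
wrist
 scr base 758 [451.2 -21.2] [23.6 99.7] 2.2 z [21.8 28.8 34.5]
 scr top 528 [451.1 -21.2] [21.8 30. ] 3.5 z [ 93.4 100.6 102.1]
 handle 990 [457.2 152.5] [21.7 49.9] 3.7 z [151.7 158.5 160.5]
 handle top 1037 [463.6 152.8] [33. 50.] 2.8 z [155.  158.5 160.5]
 tray z pct [ 3.67866153  5.35937691 10.51230512 11.82483097 16.97552636]
```

View pics/s13c.png

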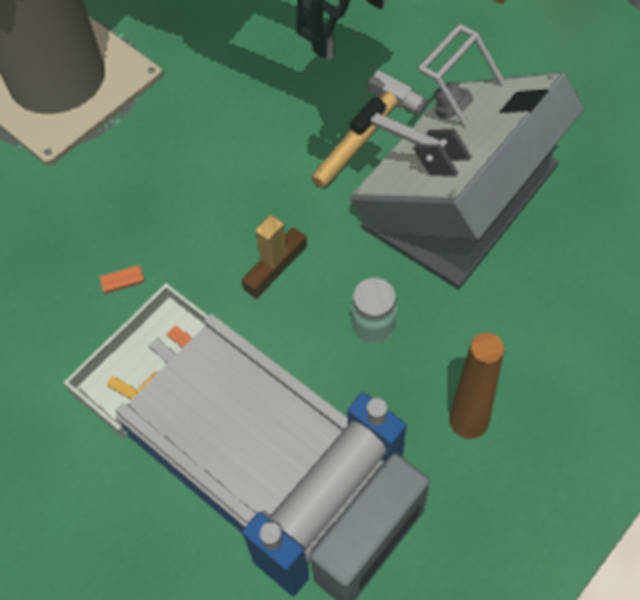

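Scraper stands upright, the plate is clear, and the strips are lying in the tray. The handle's centre is at (456.7,152.7), z about 148. I'll grip the crossbar by its end faces so it can turn in the pads.

```bash
python3 -m pendant '[[1,16.3,12.7,0,0],[1,0,0,0,0],[1,0,0,45,0],[1,0,0,45,0],[1,0,0,40,0],[1,0,0,10,0],[1,0,0,0,0],[1,0,0,0,0]]'; python3 -m pendant '[[0.3,0,0,0,0],[0.3,0,0,0,0],[0.3,0,0,0,0],[0.3,0,0,0,0],[0.3,0,0,0,0]]' 40
```

```text
time: 30.2
tool_pos: [457.8, 153.0, 127.5]
tcp_rot: [179.9, -0.0, 94.1]
ft_force: [0.3, -0.3, 0.6]
finger_gap: 85.4
time: 30.7
tool_pos: [457.7, 153.0, 127.3]
tcp_rot: [179.8, -0.0, 94.1]
ft_force: [-1.8, -1.2, 8.3]
finger_gap: 47.4
```

```bash
python3 -m pendant '[[0.3,0,-1.7,-20.9,0],[0.3,0,2.5,-20.8,0],[0.3,0,6.7,-19.9,0],[0.3,0,0,0,0]]'; python3 -m pendant '[[0.3,0,10.4,-18.2,0],[0.3,0,13.8,-15.7,0],[0.3,0,16.7,-12.7,0],[0.3,0,0,0,0]]'; python3 -m pendant '[[0.3,0,18.9,-9.1,0],[0.3,0,20.3,-5.2,0],[0.3,0,20.9,-1.1,0],[0.3,0,0,0,0]]';python3 -m pendant '[[0.3,0,12,1,0],[0.3,0,8.8,2.2,0],[0.3,0,0,0,0],[0.3,0,0,0,0]]'
```

```text
time: 31.1
tool_pos: [467.2, 153.7, 191.1]
tcp_rot: [179.6, -0.0, 94.1]
ft_force: [-0.2, -0.1, 0.7]
finger_gap: 33.2
time: 31.5
tool_pos: [506.8, 156.5, 235.5]
tcp_rot: [179.8, -0.0, 94.1]
ft_force: [-1.1, -0.0, 0.3]
finger_gap: 25.4
time: 31.9
tool_pos: [565.2, 160.5, 247.6]
tcp_rot: [-179.9, 0.0, 94.1]
ft_force: [-0.3, 0.4, -0.5]
finger_gap: 25.4
time: 32.3
tool_pos: [584.7, 162.1, 245.0]
tcp_rot: [-179.9, 0.0, 94.1]
ft_force: [0.4, -0.5, 0.4]
finger_gap: 26.3
```

The fingers slipped off: the gap closed to 25 mm. I'll go back above the handle and find it again.

```bash
python3 -m pendant '[[1,0,0,-30,0],[1,0,-42,0,0],[1,0,-42,0,0],[1,0,-44,0,0],[1,0,0,0,0],[1,0,0,0,0]]'
python3 - <<'E'
from w import *
s=r.sense();print(s['time'],s['tool_pos'],s['tcp_rot'])
im,P,c=look("wrist","w14");x,y,z=np.moveaxis(P,-1,0)
rect(P,445,152,25,45,135,175," handle");rect(P,450,152,22,45,154,170," handle top")
rect(P,500,152,120,45,200,300,"above")
k=(abs(x-457)<30)&(abs(y-153)<30)&(z>140)&(z<175)
print("bar top by x:",[(int(a),round(float(np.nanpercentile(z[k&(abs(x-a)<2)],90)),1),round(float(np.ptp(y[k&(abs(x-a)<2)])),1)) for a in range(440,488,4) if (k&(abs(x-a)<2)).sum()>3])
E
```

```text
time: 32.9
tool_pos: [457.0, 153.0, 276.2]
tcp_rot: [179.9, -0.0, 94.2]
ft_force: [0.2, 0.2, 0.6]
finger_gap: 85.3
32.9 [457.02850982 153.00079671 276.19174873] [ 1.79896004e+02 -1.44037381e-02  9.41530567e+01]
 handle 1035 [458.2 152.7] [23.9 49.1] 3.8 z [150.4 158.2 160.6]
 handle top 922 [459.7 152.8] [25.2 48.9] 3.8 z [154.9 158.5 160.7]
above 0
bar top by x: [(444, 152.0, 14.8), (448, 157.2, 48.9), (452, 159.7, 48.5), (456, 160.8, 48.7), (460, 160.6, 48.8), (464, 159.3, 48.5), (468, 157.0, 29.5), (472, 158.2, 12.7), (476, 158.6, 12.8), (480, 159.4, 12.9), (484, 159.9, 13.0)]
```

View pics/w14.png

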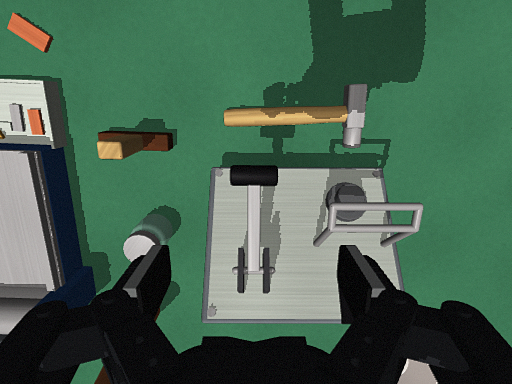

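Picture: the lever is down again (crossbar at (254,175)), and the hammer and jar are untouched. Gripping about 9 mm lower, harder, and lifting more slowly.

```bash
python3 -m pendant '[[1,0,1.2,45,0],[1,0,0,45,0],[1,0,0,45,0],[1,0,0,20,0],[1,0,0,5,0],[1,0,0,0,0],[1,0,0,0,0]]'; python3 -m pendant '[[0.2,0,0,0,0],[0.2,0,0,0,0],[0.2,0,0,0,0],[0.2,0,0,0,0],[0.2,0,0,0,0],[0.2,0,0,0,0]]' 60;  python3 -m pendant '[[0.2,0,-0.5,-5,0],[0.2,0,-0.5,-5,0],[0.2,0,-0.4,-5,0],[0.2,0,-0.3,-5,0],[0.2,0,0,0,0]]'
```

```text
time: 33.65
tool_pos: [460.7, 153.3, 117.5]
tcp_rot: [179.8, -0.0, 94.1]
ft_force: [0.1, -0.7, 0.0]
finger_gap: 85.0
time: 34.25
tool_pos: [459.9, 153.1, 117.2]
tcp_rot: [179.9, -0.0, 94.1]
ft_force: [-1.9, -1.5, 6.2]
finger_gap: 48.3
time: 34.75
tool_pos: [459.0, 153.0, 137.0]
tcp_rot: [179.8, -0.0, 94.1]
ft_force: [9.0, 0.7, -6.0]
finger_gap: 48.3
```

Holding this time. Continuing along the arc.

```bash
python3 -m pendant '[[0.2,0,0.8,-6.9,0],[0.2,0,1.2,-6.9,0],[0.2,0,1.5,-6.9,0],[0.2,0,0,0,0]]'; python3 -m pendant '[[0.2,0,2,-6.7,0],[0.2,0,2.3,-6.6,0],[0.2,0,2.5,-6.6,0],[0.2,0,0,0,0]]'
```

```text
time: 35.15
tool_pos: [462.1, 153.3, 157.4]
tcp_rot: [179.8, -0.0, 94.1]
ft_force: [7.1, 1.3, -5.8]
finger_gap: 48.2
time: 35.55
tool_pos: [468.5, 153.7, 176.7]
tcp_rot: [179.9, -0.0, 94.1]
ft_force: [7.2, 1.1, -8.1]
finger_gap: 48.1
```

```bash
python3 -m pendant '[[0.2,0,5.2,-9.3,0],[0.2,0,5.6,-8.9,0],[0.2,0,6.6,-8,0],[0.2,0,7.2,-7.7,0],[0.2,0,0,0,0]]'; python3 -m pendant '[[0.2,0,8.1,-6.7,0],[0.2,0,8.6,-6,0],[0.2,0,9.2,-5,0],[0.2,0,9.7,-4.1,0],[0.2,0,0,0,0]]'
```

```text
time: 36.05
tool_pos: [493.1, 155.4, 210.6]
tcp_rot: [180.0, 0.0, 94.1]
ft_force: [3.2, 0.7, -9.5]
finger_gap: 47.6
time: 36.55
tool_pos: [527.9, 157.7, 231.3]
tcp_rot: [-179.9, 0.0, 94.1]
ft_force: [2.1, -1.0, -8.4]
finger_gap: 46.6
```

```bash
python3 -m pendant '[[0.2,0,10,-2.3,0],[0.2,0,10.3,-1.6,0],[0.2,0,10.4,-0.6,0],[0.2,0,10.5,0,0],[0.2,0,0,0,0]]'; python3 -m pendant '[[0.2,0,10.4,1,0],[0.2,0,5.2,0.9,0],[0.2,0,5.2,1.2,0],[0.2,0,1.5,0.3,0],[0.2,0,0,0,0]]'
```

```text
time: 37.05
tool_pos: [570.2, 160.7, 237.6]
tcp_rot: [179.9, 0.0, 94.1]
ft_force: [-0.9, -2.3, 4.7]
finger_gap: 43.8
time: 37.55
tool_pos: [590.9, 162.8, 232.9]
tcp_rot: [-180.0, -0.0, 94.2]
ft_force: [0.5, -0.2, 0.4]
finger_gap: 17.4
```

```bash
python3 - <<'E'
from w import *
for n,of in(("scene",[-2.5,1.8,0]),("wrist",[0,0,0])):
    im,P,c=look(n,n+"15");P=P+np.array(of);print(n)
    rect(P,585,162,45,45,262,300," up");rect(P,560,162,100,45,200,262," mid");rect(P,457,152,25,45,140,175," down")
E
```

```text
scene
 up 187 [581.1 162.4] [41.9 52.7] 3.1 z [265.2 276.4 293.2]
 mid 75 [580.8 157.3] [42.9 27.5] 21.5 z [201.6 224.3 260. ]
 down 0
wrist
 up 7056 [581.2 161. ] [44.9 50.2] 3.9 z [272.6 282.1 296.8]
 mid 757 [579.  161.5] [41.8 17.2] 4.2 z [204.6 235.8 256.6]
 down 0
```

```bash
python3 - <<'E'
from h import *
for n,of in(("scene15",[-2.5,1.8,0]),("wrist15",[0,0,0])):
    P=np.load(f"pics/{n}P.npy")+np.array(of);im=cv2.imread(f"pics/{n}.png")
    x,y,z=np.moveaxis(P,-1,0);print(n)
    for z0 in range(185,330,8):
        k=(abs(x-575)<60)&(abs(y-161)<40)&(z>=z0)&(z<z0+8)
        if k.sum()>2: print(z0,k.sum(),"x",np.percentile(x[k],[2,50,98]).round(),"y",np.percentile(y[k],[2,50,98]).round(),im[k].mean(0).round())
E
```

```text
scene15
185 42 x [560. 566. 574.] y [143. 154. 178.] [58. 60. 58.]
193 12 x [558. 566. 567.] y [154. 157. 166.] [65. 68. 66.]
201 11 x [559. 566. 567.] y [154. 156. 165.] [68. 71. 70.]
209 13 x [561. 566. 569.] y [153. 156. 165.] [72. 76. 74.]
217 12 x [560. 566. 570.] y [154. 156. 166.] [72. 76. 75.]
225 12 x [563. 568. 570.] y [153. 156. 164.] [71. 74. 73.]
233 10 x [563. 568. 571.] y [154. 156. 163.] [68. 72. 70.]
241 4 x [570. 571. 572.] y [155. 156. 160.] [61. 64. 62.]
257 17 x [566. 594. 601.] y [138. 152. 179.] [61. 65. 62.]
265 55 x [563. 590. 602.] y [136. 144. 176.] [52. 56. 52.]
273 68 x [562. 585. 602.] y [137. 143. 178.] [44. 48. 44.]
281 32 x [566. 598. 602.] y [137. 150. 178.] [52. 56. 52.]
289 21 x [595. 599. 603.] y [147. 175. 182.] [67. 72. 67.]
297 23 x [593. 602. 604.] y [129. 153. 195.] [49. 54. 46.]
305 58 x [584. 599. 606.] y [122. 146. 198.] [40. 44. 37.]
313 28 x [595. 602. 605.] y [122. 144. 187.] [35. 39. 33.]
321 52 x [587. 600. 608.] y [126. 146. 201.] [38. 41. 36.]
329 35 x [588. 605. 608.] y [122. 148. 185.] [35. 38. 33.]
wrist15
185 380 x [557. 565. 57
[... 417 characters left out ...]
.] y [153. 160. 166.] [69. 69. 71.]
249 140 x [562. 563. 565.] y [153. 160. 166.] [70. 71. 72.]
257 55 x [563. 595. 603.] y [154. 160. 172.] [45. 55. 38.]
265 362 x [558. 562. 599.] y [138. 158. 183.] [16. 16. 16.]
273 2277 x [558. 562. 588.] y [137. 160. 183.] [18. 17. 17.]
281 3376 x [563. 570. 589.] y [137. 160. 183.] [20. 19. 19.]
289 731 x [580. 583. 602.] y [142. 155. 182.] [43. 43. 42.]
297 935 x [577. 583. 601.] y [133. 171. 191.] [22. 21. 21.]
305 2326 x [576. 581. 601.] y [122. 152. 200.] [16. 15. 14.]
313 4690 x [577. 588. 604.] y [122. 148. 200.] [23. 21. 20.]
321 2637 x [574. 583. 606.] y [122. 150. 201.] [18. 16. 15.]
329 3320 x [573. 577. 603.] y [121. 150. 201.] [17. 16. 15.]
```

The lever is about 0.1 rad past upright, leaning on my shut fingers from the front. Backing the fingers away in +x lets it settle on its stop, then I go straight up.

```bash
python3 -m pendant '[[0.2,0,6,0,0],[0.2,0,6,0,0],[0.2,0,6,0,0],[0.2,0,10,0,0],[0.2,0,12,0,0],[0.2,0,10,0,0],[0.2,0,0,-40,0],[0.2,0,0,-45,0],[0.2,0,0,-45,0],[0.2,0,0,0,0]]'
python3 - <<'E'
from w import *
print(r.sense()['tool_pos'])
for n,of in(("scene",[-2.5,1.8,0]),("top",[2.6,-2,0]),("wrist",[0,0,0])):
    im,P,c=look(n,n+"16");P=P+np.array(of);print(n)
    rect(P,585,162,45,45,262,300," up");rect(P,457,152,25,45,140,175," down")
    x,y,z=np.moveaxis(P,-1,0)
    L=[]
    for z0 in range(200,250,10):
        k=(abs(x-570)<30)&(abs(y-160)<10)&(abs(z-z0)<4)
        if k.sum()>2: L.append((z0,float(np.median(x[k]))))
    if len(L)>2: print(" lean rad",np.arctan(np.polyfit(*zip(*L),1)[0]))
E
```

```text
time: 38.65
tool_pos: [643.4, 166.5, 372.2]
tcp_rot: [179.3, -0.1, 94.1]
ft_force: [0.8, -0.1, 1.8]
finger_gap: 17.1
[643.36341548 166.48044591 372.24706831]
scene
 up 227 [585.2 162.3] [21.9 52.2] 5.0 z [265.7 275.5 280. ]
 down 0
 lean rad 0.2369739738823969
top
 up 74 [584.5 175.6] [21.2 21.7] 5.9 z [267.7 276.9 282. ]
 down 0
wrist
 up 1398 [586.1 161.3] [20.8 49.5] 3.9 z [273.3 279.  281.1]
 down 0
 lean rad 0.25047258630654695
```

```bash
python3 - <<'E'
from w import *
from scipy import ndimage as nd
a=np.radians(1.9);Rz=np.array([[np.cos(a),-np.sin(a)],[np.sin(a),np.cos(a)]])
for n,of in(("scene",[-2.5,1.8,0]),("top",[2.6,-2,0])):
    for t in("0","16"):
        P=np.load(f"pics/{n}{t}P.npy")+np.array(of);print(n,t)
        rect(P,597,0,60,60,60,90," jar");rect(P,764,-22,60,60,190,260," mandrel");rect(P,400,240,60,100,12,40," hammer")
    rect(P,450,-20,60,70,18,40," scr base");rect(P,450,-20,60,70,90,110," scr top")
    im=cv2.imread(f"pics/{n}16.png");m=(P[...,:2]-[559.9,-214.4])@Rz
    pl=(m[...,0]>-88)&(m[...,0]<118)&(abs(m[...,1])<60);print(" plate z 1..99.5%",np.nanpercentile(P[...,2][pl],[1,50,99,99.5,99.9]),"max sat",(im.max(-1).astype(int)-im.min(-1))[pl].max())
    tr=(m[...,0]>-174)&(m[...,0]<-91)&(abs(m[...,1])<78)&(P[...,2]>7.5)&(P[...,2]<40)
    lab,c=nd.label(tr)
    for i in range(1,c+1):
        k=lab==i
        if k.sum()>8: print(" tray blob",k.sum(),"mill",m[k].mean(0).round(),"z",np.percentile(P[...,2][k],[50,98]).round(1),"bgr",im[k].mean(0).round())
E
```

```text
scene 0
 jar 350 [5.976e+02 4.000e-01] [47.2 51.2] 41.1 z [66.4 73.8 77.1]
 mandrel 226 [764.2 -23.1] [32.7 33.4] 48.8 z [193.3 199.  202. ]
 hammer 665 [397.9 224. ] [ 89.6 167.2] 3.7 z [14.2 22.3 27.6]
scene 16
 jar 352 [5.985e+02 3.000e-01] [49.7 48.7] 89.7 z [66.2 73.7 76.8]
 mandrel 229 [763.8 -22.5] [33.9 32.8] 34.7 z [194.  198.9 201.8]
 hammer 657 [395.2 223.3] [ 88.6 166.4] 1.4 z [14.5 22.4 27.4]
 scr base 304 [451.4 -20.2] [ 26.8 101.8] 2.8 z [20.2 26.5 35.3]
 scr top 117 [451.  -21.4] [22.8 31.1] 4.6 z [ 91.9  98.4 101.6]
 plate z 1..99.5% [54.92084744 59.2703781  63.74431927 64.20370371 64.8888007 ] max sat 20
 tray blob 29 mill [-124.   51.] z [ 9.  12.7] bgr [ 94. 129. 202.]
 tray blob 11 mill [-138.   26.] z [ 8.4 10.7] bgr [166. 171. 172.]
 tray blob 12 mill [-138.   18.] z [ 8.2 11.2] bgr [160. 165. 166.]
 tray blob 10 mill [-125.   19.] z [ 9.1 12.7] bgr [165. 170. 170.]
 tray blob 10 mill [-116.   23.] z [ 8.5 11.7] bgr [166. 170. 172.]
 tray blob 14 mill [-117.    7.] z [ 9.  10.3] bgr [186. 198. 193.]
 tray blob 45 mill [-115.  -17.] z [13.7 18.9] bgr [139. 176. 
[... 348 characters left out ...]
op 16
 jar 221 [597.5  -0. ] [47.8 47.4] 65.5 z [68.5 74.7 79.5]
 mandrel 128 [763.2 -22.4] [33.6 33.4] 84.9 z [191.6 198.9 203. ]
 hammer 0
 scr base 196 [450.8 -20.8] [24.  99.8] 2.3 z [22.6 28.  32.7]
 scr top 81 [450.7 -19.6] [28.7 20.7] 88.6 z [ 95.   99.7 104.1]
 plate z 1..99.5% [53.18434528 59.59810419 66.22298784 67.02995285 69.06698376] max sat 11
 tray blob 148 mill [-116.  -20.] z [10.9 20.1] bgr [118. 159. 168.]
 tray blob 10 mill [-112.   55.] z [ 9.  13.5] bgr [132. 148. 171.]
 tray blob 15 mill [-120.   45.] z [11.5 17.4] bgr [102. 135. 190.]
 tray blob 10 mill [-132.   48.] z [10.  15.9] bgr [ 90. 126. 187.]
 tray blob 11 mill [-139.   19.] z [11.4 13.1] bgr [186. 185. 180.]
```

```bash
python3 -c "
from bench import r,hand_in
s=r.sense();print(s['time'],s['ft_force'],s['qd']);print(hand_in())"
```

```text
38.8 [ 0.27075405 -0.03462753 -1.41284999] [ 0.07275433  0.9474075   2.68036752 -0.04244987 -0.21737654 -0.04128909]
the job is handed in; nothing more can be done
None
```

The job is done and handed in at 38.8 s on the robot's clock.

- **Button:** The moves cannot tilt the tool, so I pressed the button with the end of the scraper's base, slid in under the guard bars. I held it at about 34 N until the camera showed the lever down. No reading gives the button's travel; the force and the lever dropping are the evidence that it was fully in.
- **Sweep:** Two passes with the scraper block cleared the plate. On the first lowering the base landed on a side rail, because it sat 5 mm off and tipped 3° in the grip. I stood it on the plate and re-gripped it before sweeping.
- **Offcuts:** The last depth check shows the plate bare. Both yellows, the orange and the grey strip show clearly in the tray. The white one shows only faintly, against the white floor and next to a yellow strip that overlaps it.
- **Scraper:** It stands upright on the open bench at about (451, -20).
- **Lever:** The first lift slipped off and the lever fell back down. On the second the grip let go just past upright, so the lever leaned on the shut fingers until I moved them away and it settled back. It now leans 0.24 to 0.25 rad with the handle at (585, 162), matching where it started.
- **Bystanders:** The jar and mandrel are within about 1 mm of where they began. The hammer's fitted middle differs by about 3 mm in the scene view, which is within measuring noise. In the last top view it gave no reading, probably hidden by the arm.

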